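Lay the stock cartons down on the lab bench panel

ROBOT

A 7-joint arm with a two-finger parallel gripper is mounted at the origin on the work surface. World frame = base frame: x ahead of the robot, y to its left, z up, the work surface at z = 0. Lengths are in m, angles in rad, forces in N, time in s.
With the tool pointing down it reaches from about 0.4 to 0.85 m from the base axis. Payload 10.4 kg.
Tool frame: the origin (TCP) lies at the very end of the fingers, on their centre line; the grasp point (between the pads) lies 19 mm behind it; z points along the fingers, y is the line along which they close (so a half turn about z gives the same grasp; the last joint's range is limited). The gripper opens to 85 mm and grips with 20 to 120 N. Pads are 22 mm wide; open, the fingers measure 114 mm over their backs; the gripper's body (76 mm by 85 mm) begins 54 mm behind the grasp point. The pads swing forward as they close: fully open they stand 13 mm farther back than shut.
Start: joints at [-1.237, 0.332, -0.065, 1.46, 0.022, 1.35, -0.088], TCP at [0.218, 0.586, 0.231] pointing down, gripper open.
Joint ranges: [-2.6, 2.6], [-0.5, 2.12], [-1.47, 1.34], [0.16, 2.42], [-1.27, 4.41], [0.06, 2.06], [-2.6, 2.6]. Speed limits (rad/s): [2.22, 2.22, 2.79, 2.79, 3.14, 3.14, 3.14].

INTERFACE

Orientations are given as a unit quaternion [x, y, z, w].
In Python, from workcell import * gives the robot as it stands.
- The arm moves only by the tool step_arm, never from a script. Its argument "commands" is one flat list of numbers, 7 for each row, row after row: the finger opening in mm, from 0 to 85.4, then the shift along the world's x, y, z as a fraction of full scale, then the turn, a rotation vector about the world's x, y, z as a fraction of full scale. A call has exactly 10 rows; each row is the pose to reach, as a shift and turn from the pose commanded when the call began, turning the shorter way round; what a row does not reach only later rows make up. Full scale, the value 1, is 0.6 m for a shift and pi rad for a turn. A row lasts 1/8 s, in which the tool goes at most 62.5 mm and 10.7 degrees, less where a joint would pass 70% of its speed; a pose out of reach is approached as far as the arm can. A call with a number of a shift or a turn outside -1 to 1 is refused whole. A call with a gripper value outside its range is refused whole. The fingers move at their own pace and stop on an object; "squeeze" is the grip in N (left out, the last holds). Time passes only in rows, so rows that repeat a pose let the fingers close, or fill a call up. It gives the time, the measured TCP pose, the force, the opening and the grip force at its end, in the units of the state.
- get_obs(): the state, without advancing time (a new reading comes with each control period).
- camera(name): name is "side" or "top" or "wrist"; returns the picture (400x640x3 uint8, red, green, blue); there is no depth.
- camera_params(name): a dict with "mtx" (3x3 intrinsics, pixels), "dist" ([k1, k2, p1, p2, k3] as OpenCV has them; the pictures are not rectified), "extrinsics" (4x4, takes a point from world to camera coordinates); the wrist camera has in their place "tool_from_camera" (4x4, takes a point from camera to tool coordinates, whose origin is the TCP and whose axes are the flange's). Camera axes: x right, y down, z forward; pixel columns grow to the right and rows downward; lengths in m; the calibration is good to about 2 mm. A picture is of the moment at which its call begins: read the wrist's pose just before it. camera_params takes no time and is no camera call.
- hand_in(): hands the job in; it is judged then, once.
The state is a dict: "clock": time; "joint_pos": joint angles; "joint_velocities": joint speeds; "tau": joint torques, N m; "position": TCP position; "ee_rot": TCP orientation; "ft_force": force on the tool from outside, world axes, zero at the start; "torque": the same for the moment, N m; "grip_width": opening from 0.0 (shut) to 1.0 (fully open); "grasp_force": force on a finger pad.
Only numpy, scipy, OpenCV 4.12 (cv2) and the standard library are available. Lean on these libraries where they do the work, as an engineer would, in place of code of your own. Each camera call takes 0.05 s, during which the arm holds its last target. There are 200 camera calls.

TASK

The two brown cartons standing on end on the blue panel are easily knocked over, so lay them down for unpacking: push each one high on its outer broad face so that it tips over where it stands, towards the middle of the taped outline, and ends lying flat on its broad side, entirely inside the outline. Do it with the fingertips only, in either order: do not pick up or slide along a standing carton, and leave everything else on the bench where it is.

Things in the scene. Friction and masses are not known exactly. Their poses are not given: they have to be found in the camera images.
- panel: Fixed glossy dark blue sheet, 300 x 560 x 3 mm, lying on the white bench; origin at the centre of its underside, z up; its y axis runs along its long side. Its top is 3 mm above the bench.
- outline (a point): Centre of the outline taped on the panel, on the panel's top face, axes as the panel's. The outline is a rectangle of 10 mm white tape: 350 mm long (along y) and 160 mm wide (along x) over its outer edges, 330 x 140 mm inside. The two cartons straddle its short ends, either one at either end, inward faces 10 to 25 mm inside the tape; tipped inwards, both have room to lie head to head.
- tall_carton_center (a point): Centre of the tall plain brown carton (loose, closed, rigid, about 0.26 kg), which stands on end on the panel: 140 mm high, 76 mm wide along its own x, 40 mm deep along its own y, z up; the centre starts 70 mm above the panel. The broad 76 x 140 mm faces look along its own +y and -y; its y axis is within 8 degrees of the panel's y. Starts up to 12 mm off the outline's long axis.
- tall_carton_foot_a (a point): Point on the tall carton's underside, middle of its +x edge (38 mm from the axis, mid-depth). With the carton lying on a broad face, this is one corner of its outline seen from above.
- tall_carton_foot_b (a point): Point on the tall carton's underside, middle of its -x edge (38 mm from the axis, mid-depth). With the carton lying on a broad face, this is one corner of its outline seen from above.
- tall_carton_head_a (a point): Point on the tall carton's top face, middle of its +x edge (38 mm from the axis, mid-depth). With the carton lying on a broad face, this is one corner of its outline seen from above.
- tall_carton_head_b (a point): Point on the tall carton's top face, middle of its -x edge (38 mm from the axis, mid-depth). With the carton lying on a broad face, this is one corner of its outline seen from above.
- short_carton_center (a point): Centre of the short plain brown carton (loose, closed, rigid, about 0.19 kg), which stands on end on the panel: 100 mm high, 76 mm wide along its own x, 40 mm deep along its own y, z up; the centre starts 50 mm above the panel. The broad 76 x 100 mm faces look along its own +y and -y; its y axis is within 8 degrees of the panel's y. Starts up to 12 mm off the outline's long axis.
- short_carton_foot_a (a point): Point on the short carton's underside, middle of its +x edge (38 mm from the axis, mid-depth). With the carton lying on a broad face, this is one corner of its outline seen from above.
- short_carton_foot_b (a point): Point on the short carton's underside, middle of its -x edge (38 mm from the axis, mid-depth). With the carton lying on a broad face, this is one corner of its outline seen from above.
- short_carton_head_a (a point): Point on the short carton's top face, middle of its +x edge (38 mm from the axis, mid-depth). With the carton lying on a broad face, this is one corner of its outline seen from above.
- short_carton_head_b (a point): Point on the short carton's top face, middle of its -x edge (38 mm from the axis, mid-depth). With the carton lying on a broad face, this is one corner of its outline seen from above.
- model_far: Plaster tooth model, 56 x 62 x 27 mm, on the panel beside the outline, on the side away from the robot; loose, to be left alone. Origin at the centre of its underside.
- model_side: Second plaster tooth model, 56 x 62 x 27 mm, on the bench to the robot's right; loose, to be left alone. Origin at the centre of its underside.
- jar: Small closed jar, 48 mm across, 55 mm high, on the panel beside the outline on the robot's side; loose, to be left alone. Origin at the centre of its underside.
- dish: Little glass mixing dish, 44 mm across, 30 mm high, on the panel beside the outline, away from the robot; loose, to be left alone. Origin at the centre of its underside.
- spatula: Spatula, 170 mm long, lying on the bench to the robot's left; loose, to be left alone. Origin at the centre of its underside's outline.
- wax_box: Flat white box, 70 x 110 x 28 mm, lying on the bench to the right; loose, to be left alone. Origin at the centre of its underside.
- mug: White mug, 76 mm across, 90 mm high, on the bench to the left; loose, to be left alone. Origin at the centre of its underside.
- tall_carton: The tall carton itself; origin at the centre of its underside, axes as given for its centre point. Pushed high on its outer broad face it tips on its inner foot edge rather than slides (ordinary friction, as card on plastic), and falls over by itself once it leans past about 16 degrees.
- short_carton: The short carton itself; origin at the centre of its underside, axes as given for its centre point. Pushed high on its outer broad face it tips on its inner foot edge rather than slides (ordinary friction, as card on plastic), and falls over by itself once it leans past about 22 degrees.
There are look-alikes about, which are no part of the job. Leave any turquoise look-alike of the short_carton alone. What is shaped like the tall_carton but turquoise is not meant.

How it is judged:
By the outcome, as a careful person would: the job done as asked, in the order asked, and still so for the second after the job is handed in, with the robot touching nothing.
It also fails if it takes over 45 s, if anything falls off the work surface, if the arm or the gripper's body presses on something with over 40 N, if the wrist force passes 120 N, or if a joint passes its speed limit or range.

## Working session

There is one attempt and no reset: what is moved stays moved. The work goes in short steps, Python scripts to look and compute and a tool call to move; the robot and the scene stay as the last step left them, time stands still between calls to the robot, and variables do not carry over. Pictures are saved under pics/ and viewed, at most 10 in all, crops included, and the job is handed in when it is done.

Besides the shell and the picture viewer there is one more tool, called as name(argument=value, ...) on one line, values as JSON. step_arm: Moves the arm, as the interface text tells. Its arguments: {"type":"object","properties":{"commands":{"type":"array","items":{"type":"number"}},"squeeze":{"type":"number"}},"required":["commands"]}

```bash
mkdir -p pics
python3 - <<'E'
from workcell import *
import cv2,numpy as np
o=get_obs();print({k:np.round(o[k],3).tolist() for k in('clock','position','ee_rot','ft_force')})
for n in('top','side'):
    im=camera(n);cv2.imwrite(f'pics/{n}0.png',cv2.cvtColor(im,cv2.COLOR_RGB2BGR))
    p=camera_params(n);print(n,np.round(p['mtx'],1).tolist(),p['dist'],np.round(p['extrinsics'],3).tolist())
E
```

```text
{'clock': 0.0, 'position': [0.218, 0.585, 0.231], 'ee_rot': [0.177, 0.984, -0.001, -0.0], 'ft_force': [-0.068, -0.934, -0.701]}
top [[394.7, 0.0, 321.3], [0.0, 394.7, 192.3], [0.0, 0.0, 1.0]] [-0.00744654  0.          0.          0.          0.        ] [[0.003, -1.0, 0.008, -0.0], [-0.999, -0.003, -0.04, 0.502], [0.04, -0.008, -0.999, 1.472], [0.0, 0.0, 0.0, 1.0]]
side [[376.4, 0.0, 318.9], [0.0, 376.4, 197.8], [0.0, 0.0, 1.0]] [0.00787181 0.         0.         0.         0.        ] [[0.756, -0.655, -0.004, -0.383], [-0.51, -0.585, -0.631, 0.322], [0.411, 0.479, -0.776, 0.887], [0.0, 0.0, 0.0, 1.0]]
```

View pics/top0.png

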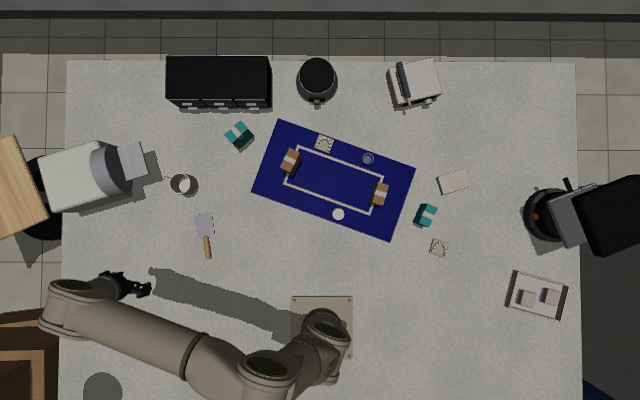

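View pics/side0.png

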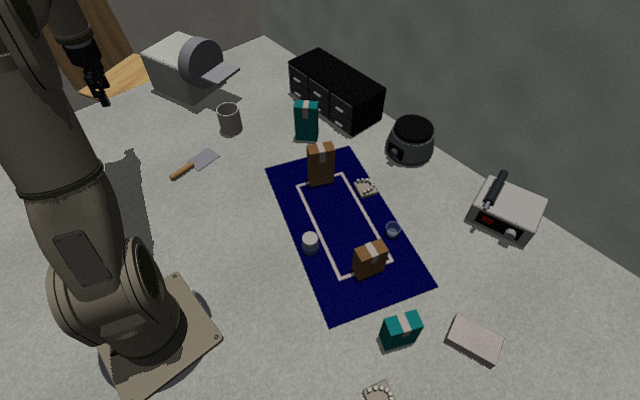

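The top view shows brown cartons at (290,161), the tall one on the robot's left, and (380,194), the short one. The turquoise look-alikes at (239,133) and (425,215) stand off the panel, so they are not the ones meant. I'll confirm this with an enlarged crop and measure.

```bash
cat > h.py <<'E'
import cv2,numpy as np
from workcell import *
def ray(n,uv,z):
    p=camera_params(n);E=p['extrinsics'];E=np.array(E)
    q=cv2.undistortPoints(np.float64(uv).reshape(-1,1,2),np.array(p['mtx']),np.array(p['dist']))[:,0]
    d=np.c_[q,np.ones(len(q))]@E[:3,:3];c=-E[:3,:3].T@E[:3,3]
    return (c+d*((z-c[2])/d[:,2])[:,None])[:,:2]
E
python3 - <<'E'
from h import *
im=cv2.imread('pics/top0.png');h=cv2.cvtColor(im,cv2.COLOR_BGR2HSV)
blue=cv2.inRange(h,(110,120,40),(130,255,255))
c=max(cv2.findContours(cv2.morphologyEx(blue,cv2.MORPH_CLOSE,np.ones((15,15))),0,2)[0],key=cv2.contourArea)
r=cv2.minAreaRect(c);print('panel',ray('top',cv2.boxPoints(r),.003).round(4).tolist(),ray('top',[r[0]],.003))
# tape
m=np.zeros(blue.shape,np.uint8);cv2.drawContours(m,[c],-1,255,-1);m=cv2.erode(m,np.ones((7,7)))
w=cv2.inRange(h,(0,0,120),(180,90,255))&m
n,l,s,_=cv2.connectedComponentsWithStats(w);
i=1+np.argmax(s[1:,2]*s[1:,3]);pts=np.argwhere(l==i)[:,::-1].astype(np.float32)
P=ray('top',pts,.003).astype(np.float32);r=cv2.minAreaRect(P);print('tape',s[i],r,cv2.boxPoints(r).round(4).tolist())
br=cv2.inRange(h,(5,80,50),(22,255,255))&m
for name in('top','side'):
    im=cv2.imread(f'pics/{name}0.png')
    a,b=(((265,135),(355,170)) if name=='top' else ((295,130),(345,230)))
    C=[cv2.resize(im[y:y+60,x:x+60],None,fx=6.5,fy=6.5,interpolation=cv2.INTER_CUBIC) for x,y in(a,b)]
    cv2.imwrite(f'pics/{name}c.png',np.hstack(C))
E
```

```text
panel [[0.5059, 0.2689], [0.7858, 0.1701], [0.5951, -0.3568], [0.3174, -0.254]] [[ 0.55037709 -0.04302507]]
tape [296 145  88  39 261] ((0.6131440997123718, -0.06645634770393372), (0.34829527139663696, 0.029327841475605965), 69.51509094238281) [[0.5385000109672546, -0.22450000047683716], [0.5659000277519226, -0.23469999432563782], [0.6877999901771545, 0.09149999916553497], [0.6603999733924866, 0.10180000215768814]]
```

View pics/topc.png

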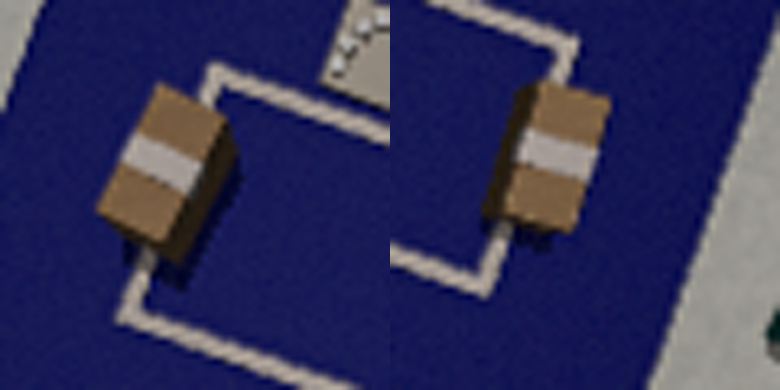

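View pics/sidec.png

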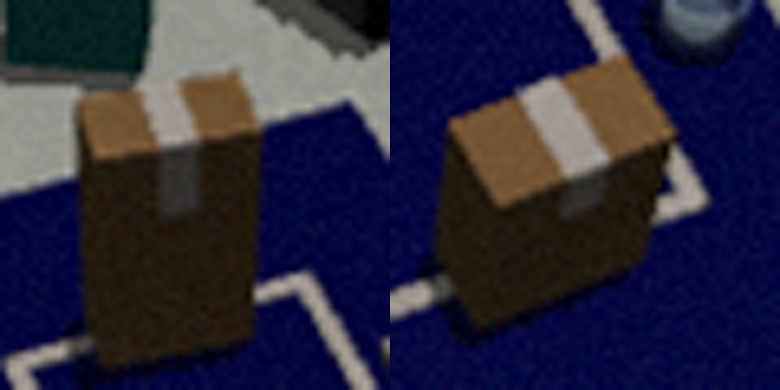

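Both crops confirm the brown cartons: the tall one on the left and the short one on the right. In the left crop, the tall top face's corners are at (158,83), (230,122), (168,250) and (97,212). In the right crop, the short top face's corners are at (540,80), (611,100), (573,235) and (503,214).

Run:
```python
from h import *
def px(l,x,y,dx=0): return [((u-dx+.5)/6.5-.5+x,(v+.5)/6.5-.5+y) for u,v in l]
O=ray('top',px([(210,62),(116,322)],265,135)+px([(580,38),(486,300)],355,170,390),.003)
print('outline',O.round(3).tolist(),O.mean(0))
ax=(O[0]+O[1]-O[2]-O[3]);ax/=np.linalg.norm(ax);print('axis y',ax,np.degrees(np.arctan2(-ax[0],ax[1])))
X=np.array([ax[1],-ax[0]])
for nm,P,z in(('tall',px([(158,83),(230,122),(168,250),(97,212)],265,135),.143),('short',px([(540,80),(611,100),(573,235),(503,214)],355,170,390),.103)):
    C=ray('top',P,z);c=C.mean(0);e=C[0]+C[1]-C[2]-C[3];d=np.linalg.norm(e)/2;dep=C[1]+C[2]-C[0]-C[3]
    yaw=np.degrees(np.arctan2(e[1],e[0]));print(nm,c.round(4),'w',d,'dep',np.linalg.norm(dep)/2,'yaw x',yaw,np.degrees(np.arctan2(-dep[0],-dep[1])), 'in outline',(c-O.mean(0))@X,(c-O.mean(0))@ax)
o=get_obs();R=__import__('scipy.spatial.transform',fromlist=['x']).Rotation.from_quat(o['ee_rot']).as_matrix();print(R.round(3))
```

```text
outline [[0.685, 0.094], [0.533, 0.148], [0.567, -0.235], [0.415, -0.18]] [ 0.54997767 -0.04323746]
axis y [0.33770342 0.94125257] -19.737015722752478
tall [0.6066 0.1109] w 0.07529962600363647 dep 0.04289163840996226 yaw x -25.136403922694104 28.159909430953185 in outline 0.0012350194728812404 0.16423033638177048
short [ 0.4941 -0.2057] w 0.07587552264201472 dep 0.03979467106730709 yaw x -15.73423814736463 16.038693874988525 in outline 0.0022419079123323087 -0.17182955133818842
[[-0.937  0.349 -0.   ]
 [ 0.349  0.937 -0.001]
 [-0.    -0.001 -1.   ]]
```

step_arm(commands=[0,0.703,-0.678,0,0,0,-0.028,0,0.703,-0.678,0,0,0,-0.028,0,0.703,-0.678,0,0,0,-0.028,0,0.703,-0.678,0,0,0,-0.028,0,0.703,-0.678,0,0,0,-0.028,0,0.703,-0.678,0,0,0,-0.028,0,0.703,-0.678,0,0,0,-0.028,0,0.703,-0.678,0,0,0,-0.028,0,0.703,-0.678,0,0,0,-0.028,0,0.703,-0.678,0,0,0,-0.028])

```text
clock: 1.35
position: [0.6421, 0.1743, 0.2306]
ee_rot: [0.223, 0.975, -0.001, 0.0]
ft_force: [0.0, -0.4, -0.3]
grip_width: -0.003
grasp_force: 0.0
```

step_arm(commands=[0,-0.008,0.003,-0.09,0,0,0,0,-0.008,0.003,-0.18,0,0,0,0,-0.008,0.003,-0.18,0,0,0,0,-0.008,0.003,-0.18,0,0,0,0,-0.011,-0.003,-0.18,0,0,0,0,-0.015,-0.011,-0.18,0,0,0,0,-0.019,-0.019,-0.18,0,0,0,0,-0.023,-0.027,-0.18,0,0,0,0,-0.024,-0.03,-0.18,0,0,0,0,-0.024,-0.03,-0.18,0,0,0])

```text
clock: 2.6
position: [0.6257, 0.1607, 0.1234]
ee_rot: [0.221, 0.975, 0.0, -0.0]
ft_force: [0.8, 0.8, -0.1]
grip_width: 0.002
grasp_force: 0.0
```

Run:
```python
from h import *
C=[]
for n,x,y,s in(('top',265,120,6),('side',280,100,4)):
    im=cv2.cvtColor(camera(n),cv2.COLOR_RGB2BGR);k=360//s
    C.append(cv2.resize(im[y:y+k,x:x+k],(360,360),interpolation=cv2.INTER_CUBIC))
cv2.imwrite('pics/a.png',np.hstack(C))
```

```text
(no output)
```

View pics/a.png

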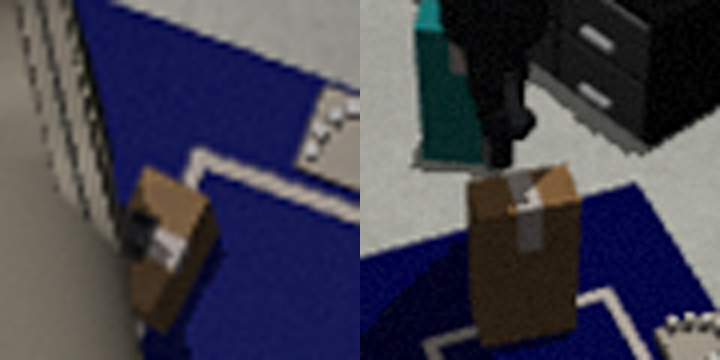

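The fingertip stands behind the tall carton, centred on its tape in the top crop (about (150,235)), with the carton undisturbed. I'll push slowly.

step_arm(commands=[0,-0.006,-0.012,0,0,0,0,0,-0.01,-0.021,0,0,0,0,0,-0.014,-0.03,0,0,0,0,0,-0.018,-0.039,0,0,0,0,0,-0.023,-0.048,0,0,0,0,0,-0.027,-0.057,0,0,0,0,0,-0.031,-0.066,0,0,0,0,0,-0.035,-0.075,0,0,0,0,0,-0.04,-0.084,0,0,0,0,0,-0.044,-0.093,0,0,0,0])

```text
clock: 3.95
position: [0.5991, 0.1047, 0.1233]
ee_rot: [0.221, 0.975, 0.0, -0.0]
ft_force: [-0.4, -0.1, -0.5]
grip_width: -0.003
grasp_force: 0.0
```

Run:
```python
from h import *
C=[]
for n,x,y,s in(('top',265,120,4),('side',260,110,3)):
    im=cv2.cvtColor(camera(n),cv2.COLOR_RGB2BGR);k=390//s
    C.append(cv2.resize(im[y:y+k,x:x+k],(390,390),interpolation=cv2.INTER_CUBIC))
cv2.imwrite('pics/b.png',np.hstack(C))
```

```text
(no output)
```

View pics/b.png

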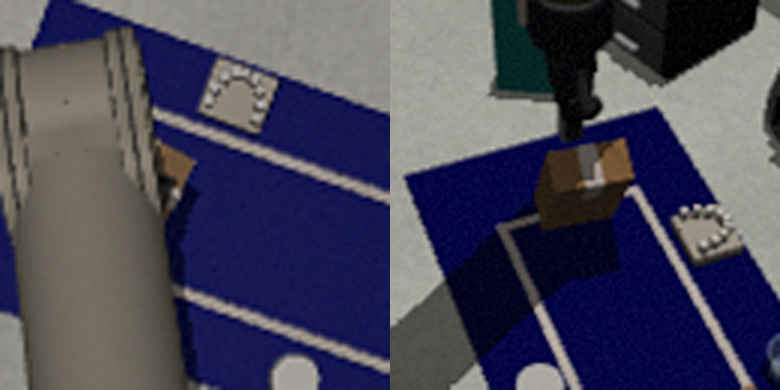

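The tall carton is leaning well inward in the side crop at (585,185). I'll push a little more, let it fall, then rise.

step_arm(commands=[0,-0.004,-0.009,0,0,0,0,0,-0.008,-0.018,0,0,0,0,0,-0.008,-0.018,0,0,0,0,0,-0.008,-0.018,0,0,0,0,0,-0.008,-0.018,0,0,0,0,0,-0.008,-0.018,0.05,0,0,0,0,-0.008,-0.018,0.13,0,0,0,0,-0.008,-0.018,0.2,0,0,0,0,-0.008,-0.018,0.2,0,0,0,0,-0.008,-0.018,0.2,0,0,0])

```text
clock: 5.3
position: [0.5942, 0.0944, 0.2427]
ee_rot: [0.22, 0.975, -0.0, -0.0]
ft_force: [0.1, -0.4, -0.7]
grip_width: 0.001
grasp_force: 0.0
```

step_arm(commands=[0,-0.2,-0.615,0,0,0,0.053,0,-0.2,-0.615,0,0,0,0.053,0,-0.2,-0.615,0,0,0,0.053,0,-0.2,-0.615,0,0,0,0.053,0,-0.2,-0.615,0,0,0,0.053,0,-0.2,-0.615,0,0,0,0.053,0,-0.2,-0.615,0,0,0,0.053,0,-0.2,-0.615,0,0,0,0.053,0,-0.2,-0.615,0,0,0,0.053,0,-0.2,-0.615,0,0,0,0.053])

```text
clock: 6.55
position: [0.4752, -0.2731, 0.243]
ee_rot: [0.137, 0.991, 0.0, -0.0]
ft_force: [0.2, -0.0, -0.4]
grip_width: 0.001
grasp_force: 0.0
```

Run:
```python
from h import *
C=[]
for n,x,y,s in(('top',265,120,3),('side',260,130,2.3)):
    im=cv2.cvtColor(camera(n),cv2.COLOR_RGB2BGR);cv2.imwrite(f'pics/{n}1.png',im);k=int(390/s)
    C.append(cv2.resize(im[y:y+k,x:x+k],(390,390),interpolation=cv2.INTER_CUBIC))
cv2.imwrite('pics/c.png',np.hstack(C))
```

```text
(no output)
```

View pics/c.png

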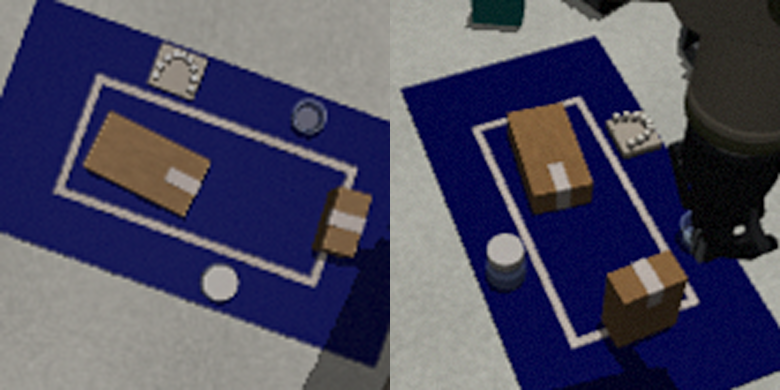

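The tall carton lies flat inside the outline in the top crop (centre about (147,163)), with room left for the short one. Now I'll go down behind the short carton.

step_arm(commands=[0,0,0,-0.09,0,0,0,0,0,0,-0.18,0,0,0,0,0,0,-0.263,0,0,0,0,0,0,-0.263,0,0,0,0,0,0,-0.263,0,0,0,0,0.002,0.008,-0.263,0,0,0,0,0.005,0.016,-0.263,0,0,0,0,0.007,0.024,-0.263,0,0,0,0,0.009,0.032,-0.263,0,0,0,0,0.009,0.032,-0.263,0,0,0])

```text
clock: 7.9
position: [0.4801, -0.255, 0.0856]
ee_rot: [0.138, 0.99, 0.0, 0.0]
ft_force: [1.1, -0.1, 0.0]
grip_width: 0.005
grasp_force: 0.0
```

step_arm(commands=[0,0.003,0.01,0,0,0,0,0,0.005,0.019,0,0,0,0,0,0.008,0.029,0,0,0,0,0,0.011,0.038,0,0,0,0,0,0.014,0.048,0,0,0,0,0,0.016,0.058,0,0,0,0,0,0.019,0.067,0,0,0,0,0,0.022,0.077,0,0,0,0,0,0.024,0.087,0,0,0,0,0,0.027,0.096,0,0,0,0])

```text
clock: 9.15
position: [0.4962, -0.1975, 0.0855]
ee_rot: [0.139, 0.99, 0.0, -0.0]
ft_force: [-0.4, -0.3, 0.4]
grip_width: -0.006
grasp_force: 0.0
```

step_arm(commands=[0,0.003,0.01,0,0,0,0,0,0.005,0.019,0,0,0,0,0,0.005,0.019,0,0,0,0,0,0.005,0.019,0,0,0,0,0,0.005,0.019,0,0,0,0,0,0.005,0.019,0.06,0,0,0,0,0.005,0.019,0.15,0,0,0,0,0.0,-0.05,0.25,0,0,0,0,-0.02,-0.15,0.25,0,0,0,0,-0.03,-0.2,0.25,0,0,0])

```text
clock: 10.4
position: [0.4772, -0.3214, 0.237]
ee_rot: [0.14, 0.99, -0.001, 0.001]
ft_force: [-0.3, 0.9, -0.9]
grip_width: 0.001
grasp_force: 0.0
```

Run:
```python
from h import *
C=[]
for n,x,y,s in(('top',265,110,2.8),('side',260,130,2.3)):
    im=cv2.cvtColor(camera(n),cv2.COLOR_RGB2BGR);cv2.imwrite(f'pics/{n}2.png',im);k=int(390/s)
    C.append(cv2.resize(im[y:y+k,x:x+k],(390,390),interpolation=cv2.INTER_CUBIC))
cv2.imwrite('pics/d.png',np.hstack(C))
```

```text
(no output)
```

View pics/d.png

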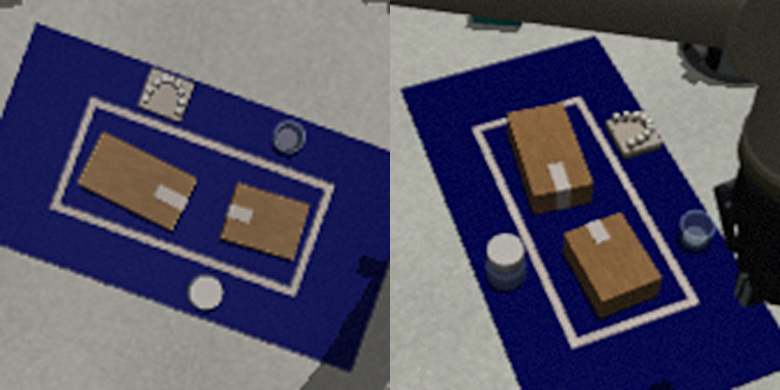

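Both cartons lie flat, head to head and inside the tape, at (137,181) and (265,221) in the top crop. The neighbouring things haven't moved and the arm is clear.

```bash
python3 -c "
from workcell import *
print(hand_in())"
```

```text
the job is handed in; nothing more can be done
None
```

I tipped both brown cartons inward with the fingertips. They lie flat and head to head inside the outline, the other items on and beside the panel look unmoved in the last pictures, and I handed the job in at about 10.5 s.

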